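# Shut and lock the card-file cabinet

### The job

Close up the beige card-file cabinet for the evening: with the fingertips, gently push all three of its drawers fully home from outside, without slamming them, taking hold of them or reaching inside, and only then press the lock button on the cabinet's top all the way down. Leave the mug and the stapler where they are.

Things in the scene. Friction and masses are not known exactly. Their poses are not given: they have to be found in the camera images.
- cabinet: beige steel desk-top card-file cabinet, fixed to the desk: 260 deep (x) x 400 wide (y) x 100 high; origin at the centre of its underside on the desk; its -x face is the front, about towards the robot, and holds three drawers side by side; its +y is the left as seen from the robot. Its flat front plane lies 130 behind the origin (x = -130), its top at z = 100; a manila folder and a sheet of paper, together 3 thick, lie fixed on the back part of the top
- drawer_left_front (a point): point on the outer face of the left drawer's front panel, on its centre line, 68 above the desk, axes as the cabinet's (x points into the cabinet); the panel is 126 wide, 10 thick, from 6 to 94 above the desk; a steel cup pull 60 wide sticks out 10 from it between 16 and 34 above the desk, and above that the face is flat. Shut, this point lies at x = -140, y = +131 in the cabinet's frame
- drawer_left (a joint): how far that drawer is pulled out in m: 0 = fully home against its stop, at most 0.13; slides along the cabinet's x with about 2 N of friction and 10 N per m/s of drag, stays where it is left. Manila folders stand upright in it, as part of it, from 12 behind the panel's outer face on, tops about 80 above the desk
- drawer_mid_front (a point): point on the outer face of the mid drawer's front panel, on its centre line, 68 above the desk, axes as the cabinet's (x points into the cabinet); the panel is 126 wide, 10 thick, from 6 to 94 above the desk; a steel cup pull 60 wide sticks out 10 from it between 16 and 34 above the desk, and above that the face is flat. Shut, this point lies at x = -140, y = 0 in the cabinet's frame
- drawer_mid (a joint): how far that drawer is pulled out in m: 0 = fully home against its stop, at most 0.13; slides along the cabinet's x with about 2 N of friction and 10 N per m/s of drag, stays where it is left. Manila folders stand upright in it, as part of it, from 12 behind the panel's outer face on, tops about 80 above the desk
- drawer_right_front (a point): point on the outer face of the right drawer's front panel, on its centre line, 68 above the desk, axes as the cabinet's (x points into the cabinet); the panel is 126 wide, 10 thick, from 6 to 94 above the desk; a steel cup pull 60 wide sticks out 10 from it between 16 and 34 above the desk, and above that the face is flat. Shut, this point lies at x = -140, y = -131 in the cabinet's frame
- drawer_right (a joint): how far that drawer is pulled out in m: 0 = fully home against its stop, at most 0.13; slides along the cabinet's x with about 2 N of friction and 10 N per m/s of drag, stays where it is left. Manila folders stand upright in it, as part of it, from 12 behind the panel's outer face on, tops about 80 above the desk
- lock_top (a point): centre of the top of the lock plunger, a bright steel button of 20 diameter in a black rosette on the cabinet's top, at x = -65, y = 0 in the cabinet's frame; stands 14 above the cabinet's top when out (114 above the desk), 6 when in
- lock (a joint): how far the lock plunger is pressed in, in m: 0 = out, 0.008 = fully in; pushes straight down against about 3 N of friction and stays in
- mug: blue ceramic mug, 80 diameter, 85 high, standing on the desk to the left or right of the cabinet; origin at the centre of its underside
- stapler: red and black stapler, 140 x 36 x 50, on the desk on the cabinet's other side; origin at the centre of its underside, long axis x
Mind the look-alikes: they are no part of the job. What is meant by the mug is not turquoise, and is the smaller of those in its own colour. Several things look just like the stapler: the one meant starts farthest to the robot's right.

How it is judged:
By the outcome, as a careful person would: the job done as asked, in the order asked, and still so for the second after the job is handed in, with the robot touching nothing.
It also fails if it takes over 67 s, if anything falls off the work surface, if the arm or the gripper's body presses on something with over 40 N, if the wrist force passes 120 N, or if a joint passes its speed limit or range.

### The arm

A 7-joint arm with a two-finger parallel gripper is mounted at the origin on the work surface. World frame = base frame: x ahead of the robot, y to its left, z up, the work surface at z = 0. Lengths are in m, angles in degrees, forces in N, time in s.
With the tool pointing down it reaches from about 0.425 to 0.875 m from the base axis. Payload 4.7 kg.
Tool frame: the origin (TCP) lies midway between the tips of the shut fingers; the grasp point (between the pads) lies 19 mm behind it; z points along the fingers, x is the direction in which the jaws open and shut, and the axes are right-handed (so a half turn about z gives the same grasp; the last joint's range is limited). The gripper opens to 87 mm and grips with 3 to 60 N. Pads are 19 mm wide; open, the fingers measure 117 mm over their backs; the gripper's body (75 mm by 190 mm) begins 51 mm behind the grasp point.
Start: joints at [-67.374, 18.392, -4.016, 83.108, 1.295, 78.541, -3.26], TCP at [0.242, 0.603, 0.223] pointing down, gripper open.
Joint ranges: [-163.93, 163.93], [-17.29, 119.83], [-79.2, 71.16], [3.27, 140.29], [-89.18, 269.18], [5.43, 117.66], [-154.24, 154.24]. Speed limits (degrees/s): [147.25, 147.25, 180, 180, 180, 180, 180].

### API

Orientations are given as [roll, pitch, yaw] about the fixed x, y, z axes, in that order (R = Rz(yaw) Ry(pitch) Rx(roll)).
In Python, from cell import telemetry, optics, env gives the robot as it stands.
- The arm moves only by the tool arm_command, never from a script. Its arguments are lists of equal length, an entry for each row: "translation": the shift along the tool's x, y, z in cm, a list of three; "twist": the turn about the tool's z in degrees. In form: {"translation": [[x, y, z], ...], "twist": [twist, ...]}. A call has 1 to 10 rows; each row shifts and turns the pose as measured when the row begins, along the tool's axes as they then stand; what a row does not reach is not made up. A row lasts 1/8 s, in which the tool goes at most 62.5 mm and 10.7 degrees, less where a joint would pass 70% of its speed; a pose out of reach is approached as far as the arm can. A call is refused whole if a number of a shift passes 6.25 or a number of a turn 10.7, either way. A call with a gripper value outside its range is refused whole. "grip" is the opening in per cent of the stroke, from 0 (shut) to 100 (fully open), set as the call begins (left out, the last holds). The fingers move at their own pace and stop on an object; "force" is the grip in N (left out, the last holds). Time passes only in rows, so rows that do not move let the fingers close. It gives the time, the measured TCP pose, the force and the opening at its end, in the units of the state.
- telemetry.get_obs(): the state, without advancing time (a new reading comes with each control period).
- optics.read_camera(name): name is "side" or "top" or "wrist"; returns a dict with "img" (384x512x3 uint8, blue, green, red), "fx", "fy", "cx", "cy" (pixels), "extrinsics" (4x4, takes a point from camera to world coordinates); the wrist camera has in their place "hand_eye" (4x4, takes a point from camera to tool coordinates, whose origin is the TCP and whose axes are the tool frame's). Camera axes: x right, y up, looking along -z (the intrinsics and any distortion apply to the point x, -y, -z); pixel columns grow to the right and rows downward; lengths in m; the calibration is good to about 2 mm. The wrist camera is an equidistant fisheye: a pixel r from the principal point sees the ray r / f radians off the axis. A picture is of the moment at which its call begins: read the wrist's pose just before it. There is no depth.
- env.sign_off(): hands the job in, once; it reports no verdict.
The state is a dict: "time_s": time; "qpos": joint angles; "joint_velocities": joint speeds; "effort": joint torques, N m; "tool_pos": TCP position; "tool_rot": TCP orientation; "force": force on the tool from outside, world axes, zero at the start; "wrist_torque": the same for the moment, N m; "grip_width": finger opening in m.
Only numpy, scipy, OpenCV 4.12 (cv2) and the standard library are available. Lean on these libraries where they do the work, as an engineer would, in place of code of your own. Each camera call takes 0.05 s, during which the arm holds its last target. There are 200 camera calls.

## Working session

There is one attempt and no reset: what is moved stays moved. The work goes in short steps, Python scripts to look and compute and a tool call to move; the robot and the scene stay as the last step left them, time stands still between calls to the robot, and variables do not carry over. Pictures are saved under pics/ and viewed, about 8 in all and at most 12, crops included, and the job is handed in when it is done.

Besides the shell and the picture viewer there is one more tool, called after "Request:" by a JSON object that holds its "name" and its "arguments", one argument or row to a line. arm_command: Moves the arm, as the interface text tells. Its arguments: {"type":"object","properties":{"translation":{"type":"array","items":{"type":"array","items":{"type":"number"}}},"twist":{"type":"array","items":{"type":"number"}},"grip":{"type":"number"},"force":{"type":"number"}},"required":["translation","twist"]}

```bash
mkdir -p pics; ls
python3 - <<'E'
from cell import telemetry, optics, env
import cv2, numpy as np
print(telemetry.get_obs())
for n in("side","top"):
    c=optics.read_camera(n); cv2.imwrite(f"pics/{n}0.png",c["img"])
    print(n,c["fx"],c["fy"],c["cx"],c["cy"],np.round(c["extrinsics"],4).tolist(),[k for k in c])
E
```

```text
pics
{'time_s': 0.0, 'qpos': array([-67.37426496,  18.43964519,  -4.01727907,  83.17413037,
         1.29661762,  78.53887091,  -3.26038877]), 'joint_velocities': array([-0.00449938,  0.04990311, -0.03634308,  0.04955483,  0.09504222,
        0.04716009, -0.02467251]), 'effort': array([ 1.31760762e-04, -4.91293502e+01, -4.03269734e-01, -3.12519407e+01,
       -6.37760991e-02,  4.39606409e-02,  1.76724748e-04]), 'tool_pos': array([0.24141643, 0.60292742, 0.22146186]), 'tool_rot': array([1.79993364e+02, 1.07309200e-01, 6.81855838e+01]), 'force': array([-0.35088514, -0.16773868, -0.50473403]), 'wrist_torque': array([ 0.01006259,  0.03484302, -0.0298101 ]), 'grip_width': 0.0871125291263495}
side 481.43442836829956 481.43442836829956 254.6157463648288 194.31263399907115 [[0.9575, 0.1702, -0.2329, 0.2222], [-0.2882, 0.5955, -0.7499, -1.0559], [0.0111, 0.7851, 0.6192, 0.904], [0.0, 0.0, 0.0, 1.0]] ['img', 'fx', 'fy', 'cx', 'cy', 'extrinsics']
top 384.95267350386615 384.95267350386615 251.63731209480486 188.96394210476532 [[-0.0007, 0.9957, -0.0926, 0.4594], [-1.0, -0.001, -0.0036, -0.0902], [-0.0037, 0.0926, 0.9957, 1.3069], [0.0, 0.0, 0.0, 1.0]] ['img', 'fx', 'fy', 'cx', 'cy', 'extrinsics']
```

View pics/side0.png

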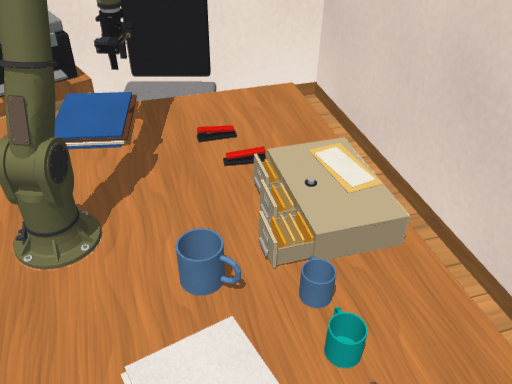

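View pics/top0.png

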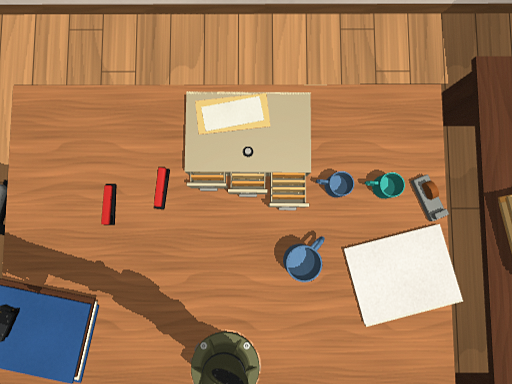

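The side view shows the cabinet with the right drawer out the farthest. The large blue mug stands at about (203,262), the small blue mug at (318,283) and the turquoise mug at (345,338). In the top view the cabinet spans about (185..311, 92..172) and the lock is at (248,152). I'll enlarge both.

```bash
cat > h.py <<'E'
from cell import telemetry, optics, env
import cv2, numpy as np
def ray(c,u,v):
    E=c["extrinsics"]; d=E[:3,:3]@np.array([(u-c["cx"])/c["fx"],-(v-c["cy"])/c["fy"],-1.]); return E[:3,3],d
def onz(c,u,v,z):
    o,d=ray(c,u,v); return o+d*(z-o[2])/d[2]
def tri(c1,p1,c2,p2):
    o,d=ray(c1,*p1);q,e=ray(c2,*p2); s=np.linalg.lstsq(np.c_[d,-e],q-o,rcond=None)[0]
    a,b=o+s[0]*d,q+s[1]*e; return (a+b)/2,np.linalg.norm(a-b)
E
python3 - <<'E'
from h import *
t=optics.read_camera("top"); s=optics.read_camera("side")
def crop(c,x0,y0,w,h,k,n):
    im=cv2.resize(c["img"][y0:y0+h,x0:x0+w],None,fx=k,fy=k,interpolation=cv2.INTER_CUBIC)
    for i in range(0,w,10):
        if (x0+i)%10==0: cv2.putText(im,str(x0+i),(i*k,8),0,.3,(0,0,255)); cv2.line(im,(i*k,10),(i*k,14),(0,0,255))
    for j in range(0,h,10): cv2.putText(im,str(y0+j),(0,j*k+3),0,.3,(0,0,255))
    cv2.imwrite(n,im)
crop(t,170,80,150,140,5,"pics/topc.png")
crop(s,240,130,170,140,4,"pics/sidec.png")
# lock: bright/dark blob
for n,c,(x0,y0,x1,y1) in(("top",t,(235,140,260,163)),("side",s,(298,173,324,193))):
    g=cv2.cvtColor(c["img"][y0:y1,x0:x1],6)
    m=(g<70).astype(np.uint8); ys,xs=np.nonzero(m); print(n,"dark",xs.mean()+x0,ys.mean()+y0,m.sum(),xs.min()+x0,xs.max()+x0,ys.min()+y0,ys.max()+y0)
E
```

```text
top dark 247.5681818181818 151.3409090909091 44 243 252 147 156
side dark 310.0 183.13333333333333 30 305 316 180 185
```

View pics/topc.png

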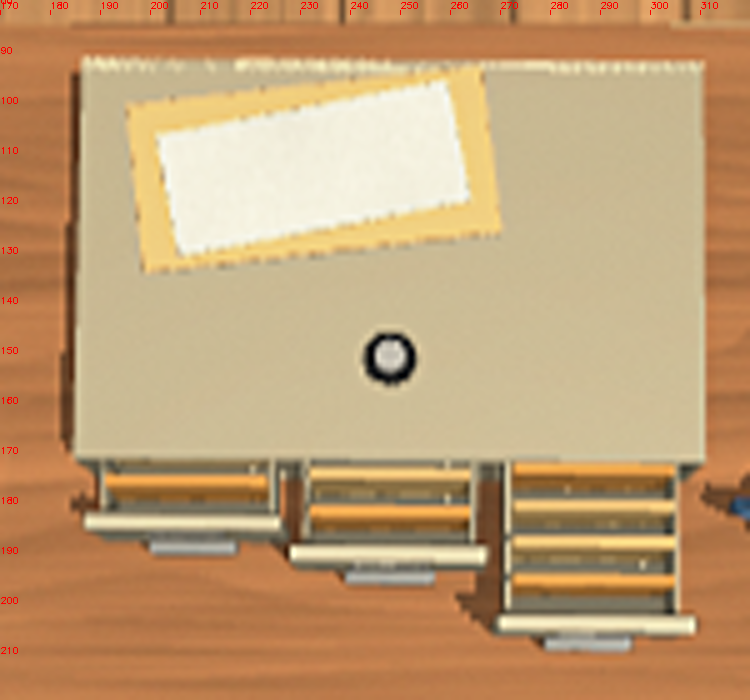

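View pics/sidec.png

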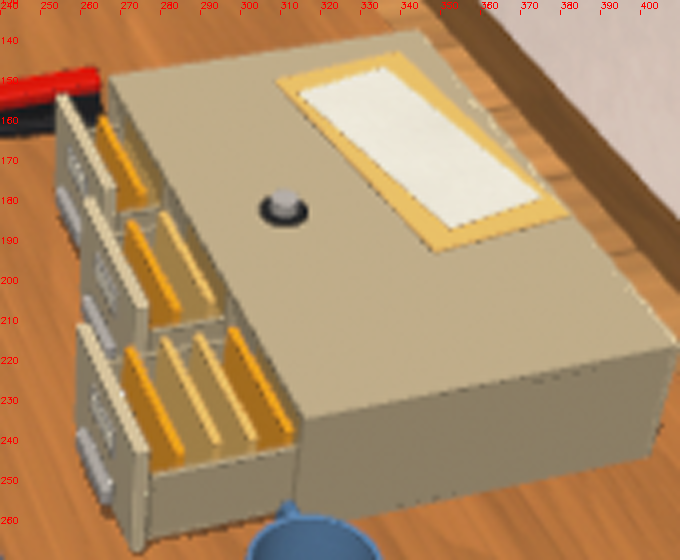

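In the crops, the lock button's top is at (248,151) in the top view and (311.2,179.2) in the side view. The panels' outer top edges lie at rows of about 186, 192 and 207.

Run:
```python
from h import *
np.set_printoptions(precision=4,suppress=True)
t=optics.read_camera("top"); s=optics.read_camera("side")
T=lambda x,y:(x/5+170-.4,y/5+80-.4); S=lambda x,y:(x/4+240-.4,y/4+130-.4)
print("lock",tri(t,T(390,355),s,S(285,197)), onz(t,*T(390,355),.114))
C={}
for n,a,b in(("FL",(75,460),(110,77)),("FR",(704,460),(303,417)),("BR",(704,64),(677,345)),("BL",(81,64),(421,31))):
    C[n]=onz(t,*T(*a),.1); print(n,tri(t,T(*a),s,S(*b)),C[n],onz(s,*S(*b),.1))
for n,a,b in (("L",(85,530),(281,530)),("M",(290,562),(487,562)),("R",(498,633),(696,633))):
    p,q=onz(t,*T(*a),.094),onz(t,*T(*b),.094); print(n,p,q,(p+q)/2)
for n,b in(("L",(58,97)),("L2",(104,190)),("M",(84,203)),("M2",(138,311)),("R",(77,329)),("R2",(138,452))): print("side",n,onz(s,*S(*b),.094))
d=C["FR"]-C["FL"];e=C["BR"]-C["BL"];f=C["FL"]-C["BL"];g=C["FR"]-C["BR"]
for v in(d,e,f,g): print(np.linalg.norm(v),np.degrees(np.arctan2(v[1],v[0])))
h=cv2.cvtColor(t["img"],40)
for lo,hi,z,nm in(((100,80,40),(115,255,255),.085,"blue"),((80,80,40),(96,255,255),.085,"turq"),((0,200,120),(4,255,255),.05,"red")):
    n,_,st,ce=cv2.connectedComponentsWithStats(cv2.inRange(h,lo,hi))
    for i in range(1,n):
        if st[i,4]>60:
            x,y,w,k,a=st[i];print(nm,st[i],onz(t,x,y,z)[:2],onz(t,x+w,y+k,z)[:2])
```

```text
lock (array([ 0.6911, -0.073 ,  0.1117]), np.float64(0.0014306564836968293)) [ 0.6914 -0.0733  0.114 ]
FL (array([0.6275, 0.1267, 0.0973]), np.float64(0.0002946895620727558)) [0.627  0.1262 0.1   ] [0.6263 0.1226 0.1   ]
FR (array([ 0.6252, -0.2713,  0.0982]), np.float64(0.0033859000507351867)) [ 0.6265 -0.2716  0.1   ] [ 0.6225 -0.2728  0.1   ]
BR (array([ 0.8828, -0.2749,  0.0983]), np.float64(0.003382938101441356)) [ 0.8839 -0.2754  0.1   ] [ 0.8795 -0.2765  0.1   ]
BL (array([0.8881, 0.1268, 0.0948]), np.float64(0.0031062920470392437)) [0.8847 0.1263 0.1   ] [0.8855 0.1193 0.1   ]
L [0.5831 0.1203 0.094 ] [ 0.583 -0.004  0.094] [0.583  0.0581 0.094 ]
M [ 0.5626 -0.0098  0.094 ] [ 0.5625 -0.1344  0.094 ] [ 0.5625 -0.0721  0.094 ]
R [ 0.5176 -0.1411  0.094 ] [ 0.5175 -0.2658  0.094 ] [ 0.5175 -0.2035  0.094 ]
side L [0.5827 0.1156 0.094 ]
side L2 [ 0.5798 -0.0079  0.094 ]
side M [ 0.5615 -0.0188  0.094 ]
side M2 [ 0.5602 -0.1421  0.094 ]
side R [ 0.5163 -0.1485  0.094 ]
side R2 [ 0.5179 -0.2681  0.094 ]
0.39781184879240367 -90.06773183152738
0.40173139276916286 -90.11251049171736
0.2576823794845967 -179.97553120502002
0.257391940951704 179.15208042690122
blue [316 172  38  25 595] [ 0.6273 -0.2917] [ 0.547  -0.4111]
blue [ 284  237   40   45 1200] [ 0.4209 -0.1876] [ 0.2817 -0.311 ]
blue [   0  285   99   98 6598] [0.2726 0.7003] [-0.0208  0.3801]
turq [365 172  40  26 679] [ 0.6271 -0.4483] [ 0.5437 -0.5729]
red [154 168  12  38 147] [0.6461 0.2364] [0.5206 0.1943]
red [102 185  10  40 290] [0.5899 0.4062] [0.4589 0.369 ]
```

The measurements agree. The cabinet front is at x≈0.6265, its yaw is about 0, and the centre is y≈-0.0735. The faces are at x≈0.583 (left), 0.5625 (mid) and 0.5175 (right), against 0.6165 when shut. The lock is at (0.691,-0.073,0.112). I'll shut the gripper, turn the jaw axis along y (yaw 90), and travel high.

Request:
{"name": "arm_command", "arguments": {
  "translation": [
    [0,0,0],
    [0,0,0],
    [0,0,0],
    [-2.5,1.2,0],
    [-4.5,2.4,0],
    [-4.5,2.4,0],
    [-4.5,2.4,0],
    [-4.5,2.4,0],
    [-4.5,2.4,0],
    [-4.5,2.4,0]
  ],
  "twist": [-10.7,-10.7,-0.5,0,0,0,0,0,0,0],
  "grip": 0
}}

```text
time_s: 1.55
tool_pos: [0.3981, 0.3032, 0.2211]
tool_rot: [-179.9, -0.1, 89.5]
force: [0.0, 0.2, 0.3]
grip_width: 0.0017
```

Request:
{"name": "arm_command", "arguments": {
  "translation": [
    [-4.5,2.4,0],
    [-4.5,2.4,0],
    [-4.5,2.4,0],
    [-4.5,2.4,0],
    [-4,2.2,0],
    [-2.5,1.2,0],
    [0,0,0]
  ],
  "twist": [0,0,0,0,0,-0.5,0]
}}

```text
time_s: 2.42
tool_pos: [0.5285, 0.0423, 0.2222]
tool_rot: [179.8, -0.3, 88.0]
force: [0.1, -0.2, -0.1]
grip_width: 0.0007
```

Request:
{"name": "arm_command", "arguments": {
  "translation": [
    [0.8,0,3],
    [0.8,0,4.5],
    [0,0,4],
    [0,0,3],
    [0,0,1.7],
    [0,0,0]
  ],
  "twist": [-1.0,-1.0,0,0,0,0]
}}

```text
time_s: 3.18
tool_pos: [0.529, 0.0692, 0.0575]
tool_rot: [179.6, -0.7, 89.9]
force: [-0.2, -0.7, -0.3]
grip_width: 0.0006
```

Request:
{"name": "arm_command", "arguments": {
  "translation": [
    [-0.5,0.8,-0.2],
    [-0.5,0.8,0],
    [0,0.8,0],
    [0,0.6,0],
    [0,0.5,0],
    [0,0.5,0],
    [0,0.5,0],
    [0,0.5,0]
  ],
  "twist": [0,0,0,0,0,0,0,0]
}}

```text
time_s: 4.18
tool_pos: [0.5839, 0.0588, 0.064]
tool_rot: [179.4, -0.8, 89.8]
force: [-2.0, 0.5, 1.9]
grip_width: 0.0006
```

Request:
{"name": "arm_command", "arguments": {
  "translation": [
    [0,0.4,0.1],
    [0,0.4,0.1],
    [0,0.4,0],
    [0,0.3,0],
    [0,0.2,0],
    [0,0.2,0]
  ],
  "twist": [0,0,0,0,0,0]
}}

```text
time_s: 4.92
tool_pos: [0.6038, 0.0589, 0.0618]
tool_rot: [179.5, -0.8, 89.8]
force: [-2.0, -0.2, 0.1]
grip_width: 0.0003
```

Request:
{"name": "arm_command", "arguments": {
  "translation": [
    [0,0.2,0],
    [0,0.2,0],
    [0,0.2,0],
    [0,0.2,0]
  ],
  "twist": [0,0,0,0]
}}

```text
time_s: 5.42
tool_pos: [0.6063, 0.0589, 0.0616]
tool_rot: [-179.7, -0.8, 89.8]
force: [-8.2, 0.2, 6.6]
grip_width: 0.0002
```

Request:
{"name": "arm_command", "arguments": {
  "translation": [
    [0,0.3,0],
    [0,0.3,0]
  ],
  "twist": [0,0]
}}

```text
time_s: 5.68
tool_pos: [0.6059, 0.0589, 0.0616]
tool_rot: [-178.9, -0.8, 89.8]
force: [-12.2, 0.1, 9.5]
grip_width: 0.0005
```

The left drawer stopped at TCP x=0.606 with the force rising to 12 N, so it is home. Next I back off and go to the mid drawer.

Request:
{"name": "arm_command", "arguments": {
  "translation": [
    [0,-2,0],
    [0,-4,0],
    [0,-3,0],
    [-3,0,0],
    [-4.5,0,0],
    [-3.5,0,0],
    [-1.3,0,0],
    [0,0,0]
  ],
  "twist": [0,0,0,0,0,0,0,0]
}}

```text
time_s: 6.68
tool_pos: [0.521, -0.0647, 0.0634]
tool_rot: [-179.9, -0.9, 90.0]
force: [0.1, 0.1, 0.2]
grip_width: 0.0005
```

Contact is expected at TCP x≈0.553 and home at about 0.606.

Request:
{"name": "arm_command", "arguments": {
  "translation": [
    [-0.7,0.8,0],
    [0,0.8,0],
    [0,0.8,0],
    [0,0.5,0],
    [0,0.5,0],
    [0,0.5,0],
    [0,0.5,0],
    [0,0.5,0],
    [0,0.5,0],
    [0,0.5,0]
  ],
  "twist": [0,0,0,0,0,0,0,0,0,0]
}}

```text
time_s: 7.92
tool_pos: [0.5831, -0.0673, 0.0625]
tool_rot: [-179.7, -1.0, 90.4]
force: [-2.5, 0.2, 1.7]
grip_width: 0.0007
```

Request:
{"name": "arm_command", "arguments": {
  "translation": [
    [0,0.4,0],
    [0,0.4,0],
    [0,0.4,0],
    [0,0.2,0],
    [0,0.2,0]
  ],
  "twist": [0,0,0,0,0]
}}

```text
time_s: 8.55
tool_pos: [0.6005, -0.0675, 0.0624]
tool_rot: [-179.7, -1.0, 90.4]
force: [-2.3, -0.6, 2.2]
grip_width: 0.0004
```

Request:
{"name": "arm_command", "arguments": {
  "translation": [
    [0,0.2,0],
    [0,0.2,0],
    [0,0.2,0],
    [0,0.2,0],
    [0,0.3,0],
    [0,0.3,0],
    [0,0.4,0]
  ],
  "twist": [0,0,0,0,0,0,0]
}}

```text
time_s: 9.43
tool_pos: [0.6045, -0.0674, 0.0617]
tool_rot: [-177.9, -1.3, 90.2]
force: [-15.3, 0.4, 11.0]
grip_width: 0.0006
```

The mid drawer is home too, at 15 N. Now the right one: the face is at x≈0.5175, so contact is at TCP≈0.508.

Request:
{"name": "arm_command", "arguments": {
  "translation": [
    [0,-2,0],
    [0,-4,0],
    [0,-4,0],
    [0,-2.5,0],
    [0,0,0],
    [-3,0,0],
    [-4.5,0,0],
    [-3.5,0,0],
    [-2,0,0],
    [0,0,0]
  ],
  "twist": [0,0,0,0,0,0,0,0,0,0]
}}

```text
time_s: 10.68
tool_pos: [0.4916, -0.1991, 0.065]
tool_rot: [-179.1, -1.1, 90.7]
force: [0.1, -0.2, 0.6]
grip_width: 0.0005
```

Request:
{"name": "arm_command", "arguments": {
  "translation": [
    [-0.4,0.4,0.2],
    [0,0.5,0],
    [0,0.5,0],
    [0,0.5,0],
    [0,0.5,0],
    [0,0.6,0],
    [0,0.6,0],
    [0,0.6,0],
    [0,0.6,0],
    [0,0.6,0]
  ],
  "twist": [0,0,0,0,0,0,0,0,0,0]
}}

```text
time_s: 11.92
tool_pos: [0.5494, -0.1996, 0.0615]
tool_rot: [-179.0, -1.2, 90.9]
force: [-2.6, -1.6, 2.1]
grip_width: 0.0005
```

Request:
{"name": "arm_command", "arguments": {
  "translation": [
    [0,0.6,0],
    [0,0.6,0],
    [0,0.6,0],
    [0,0.6,0],
    [0,0.6,0],
    [0,0.6,0],
    [0,0.5,0]
  ],
  "twist": [0,0,0,0,0,0,0]
}}

```text
time_s: 12.8
tool_pos: [0.5933, -0.199, 0.0605]
tool_rot: [-178.9, -1.2, 90.9]
force: [-2.5, -1.3, 1.5]
grip_width: 0.0002
```

Request:
{"name": "arm_command", "arguments": {
  "translation": [
    [0,0.4,0],
    [0,0.3,0],
    [0,0.2,0],
    [0,0.2,0],
    [0,0.2,0],
    [0,0.2,0],
    [0,0.3,0],
    [0,0.3,0],
    [0,0.4,0]
  ],
  "twist": [0,0,0,0,0,0,0,0,0]
}}

```text
time_s: 13.92
tool_pos: [0.603, -0.1985, 0.0605]
tool_rot: [-177.0, -1.7, 90.6]
force: [-15.1, 1.2, 11.1]
grip_width: 0.0002
```

The right drawer also stopped hard at 15 N. I back off and rise, then check the drawers before the lock.

Request:
{"name": "arm_command", "arguments": {
  "translation": [
    [0,-2,0],
    [0,-3,0],
    [0,-2.5,-1],
    [0,0,-4],
    [0,0,-5],
    [0,0,-4],
    [0,0,-2],
    [0,0,0]
  ],
  "twist": [0,0,0,0,0,0,0,0]
}}

```text
time_s: 14.92
tool_pos: [0.5398, -0.1981, 0.2292]
tool_rot: [-177.8, -2.1, 91.0]
force: [-1.0, -0.6, -0.8]
grip_width: 0.0001
```

Run:
```python
from h import *
o=telemetry.get_obs(); print(o["tool_pos"],o["tool_rot"],o["qpos"])
t=optics.read_camera("top"); s=optics.read_camera("side")
a=cv2.resize(t["img"][80:240,170:330],(560,560),interpolation=2); b=cv2.resize(s["img"][120:280,230:300],(245,560),interpolation=2)
cv2.imwrite("pics/chk1.png",np.hstack([a,b])[:, :800])
```

```text
[ 0.53977471 -0.19807337  0.22923051] [-177.77392932   -2.10916548   90.98656526] [ -9.5798435   12.20764651  32.54956637  92.18743007  -7.68280615
  80.46739819 115.04254109]
```

View pics/chk1.png

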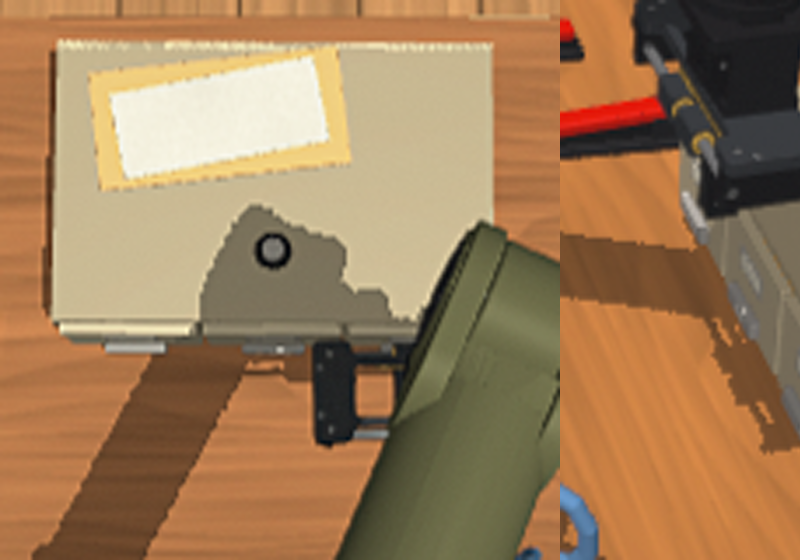

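The left and mid panels are flush in the picture; the right one is hidden by the arm. I'll go over the lock at height and check the right drawer from there before pressing.

Request:
{"name": "arm_command", "arguments": {
  "translation": [
    [2,2.3,0],
    [3,3.5,0],
    [3,3.5,0],
    [2.5,3,0],
    [1.2,1.6,0],
    [0,0,0]
  ],
  "twist": [0,0,0,0.5,0.5,0]
}}

```text
time_s: 15.78
tool_pos: [0.6792, -0.066, 0.2133]
tool_rot: [-176.8, -2.5, 90.2]
force: [-0.4, -1.1, -0.9]
grip_width: 0.0004
```

Run:
```python
from h import *
o=telemetry.get_obs(); print(o["tool_pos"],o["tool_rot"],o["qpos"])
t=optics.read_camera("top"); s=optics.read_camera("side")
a=cv2.resize(t["img"][80:240,170:330],(480,480),interpolation=2); b=cv2.resize(s["img"][140:280,240:330],(308,480),interpolation=2)
cv2.imwrite("pics/chk2.png",np.hstack([a,b])[:, :800])
```

```text
[ 0.67919019 -0.06598224  0.21332537] [-176.7662378    -2.48495072   90.17843084] [-14.82043094  26.91274649  27.90699386  75.92318157 -14.12963593
  83.85605009 103.10393745]
```

View pics/chk2.png

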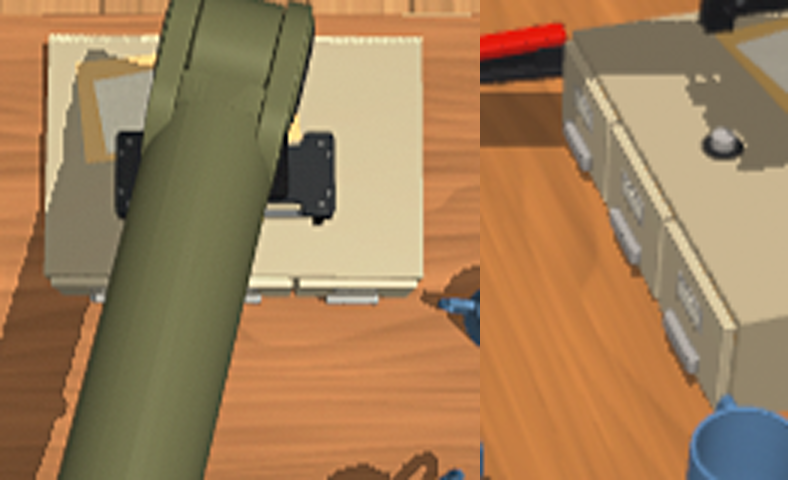

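All three panels are flush in both views, and the button stands proud. Now I centre over the button at (0.691,-0.073) and lower, allowing for the tool's slight tilt.

Request:
{"name": "arm_command", "arguments": {
  "translation": [
    [-0.5,0.8,2],
    [-0.5,0.8,2.5],
    [0,0,1.5],
    [0,0,0.3],
    [0,0,0]
  ],
  "twist": [0,0,0,0,0]
}}

```text
time_s: 16.5
tool_pos: [0.6881, -0.0812, 0.1457]
tool_rot: [-176.7, -2.4, 89.6]
force: [-0.4, 0.4, 1.0]
grip_width: 0.0004
```

Request:
{"name": "arm_command", "arguments": {
  "translation": [
    [0.5,0.4,0.8],
    [0,0,0.8],
    [0,0,0.5],
    [0,0,0.3],
    [0,0,0]
  ],
  "twist": [0,0,0,0,0]
}}

```text
time_s: 17.12
tool_pos: [0.6919, -0.0741, 0.1221]
tool_rot: [-176.9, -2.4, 89.7]
force: [0.3, 0.4, 0.7]
grip_width: 0.0003
```

Request:
{"name": "arm_command", "arguments": {
  "translation": [
    [0,0,0.3],
    [0,0,0.3],
    [0,0,0.3],
    [0,0,0.3],
    [0,0,0.3]
  ],
  "twist": [0,0,0,0,0]
}}

```text
time_s: 17.75
tool_pos: [0.6919, -0.0741, 0.1083]
tool_rot: [-177.0, -2.4, 89.7]
force: [-1.0, 0.7, 2.6]
grip_width: 0.0006
```

Request:
{"name": "arm_command", "arguments": {
  "translation": [
    [0,0,0.2],
    [0,0,0.3],
    [0,0,0.3],
    [0,0,0.3]
  ],
  "twist": [0,0,0,0]
}}

```text
time_s: 18.25
tool_pos: [0.6921, -0.0741, 0.1066]
tool_rot: [-177.2, -2.5, 89.7]
force: [-5.5, 0.1, 14.2]
grip_width: 0.0005
```

Request:
{"name": "arm_command", "arguments": {
  "translation": [
    [0,0,0.5],
    [0,0,0.5]
  ],
  "twist": [0,0]
}}

```text
time_s: 18.5
tool_pos: [0.6921, -0.0741, 0.1064]
tool_rot: [-177.4, -2.6, 89.7]
force: [-7.9, 0.6, 22.9]
grip_width: 0.0005
```

Request:
{"name": "arm_command", "arguments": {
  "translation": [
    [0,0,-2],
    [0,0,-4],
    [0,0,-5],
    [0,-3,-3],
    [0,-5,0],
    [0,-5,0],
    [0,-3,0],
    [0,0,0]
  ],
  "twist": [0,0,0,0,0,0,0,0]
}}

```text
time_s: 19.5
tool_pos: [0.5341, -0.0796, 0.2547]
tool_rot: [-177.3, -2.7, 89.7]
force: [0.3, -0.0, 0.2]
grip_width: 0.0007
```

Run:
```python
from h import *
o=telemetry.get_obs(); print(o["time_s"],o["tool_pos"],o["force"])
t=optics.read_camera("top"); s=optics.read_camera("side")
a=cv2.resize(t["img"][80:240,170:360],(475,400),interpolation=2); b=cv2.resize(s["img"][120:280,235:360],(312,400),interpolation=2)
cv2.imwrite("pics/fin.png",np.hstack([a,b]))
h=cv2.cvtColor(t["img"],40)
for lo,hi in(((100,80,40),(115,255,255)),((0,200,120),(4,255,255))):
    n,_,st,ce=cv2.connectedComponentsWithStats(cv2.inRange(h,lo,hi)); print([r.tolist() for r in st[1:] if r[4]>60])
```

```text
19.5 [ 0.53408658 -0.07961038  0.25465647] [ 0.34584586 -0.02594601  0.16762976]
[[316, 172, 38, 25, 593], [283, 237, 41, 45, 1201], [0, 285, 99, 98, 7044]]
[[154, 168, 9, 38, 102], [102, 185, 10, 39, 286]]
```

View pics/fin.png

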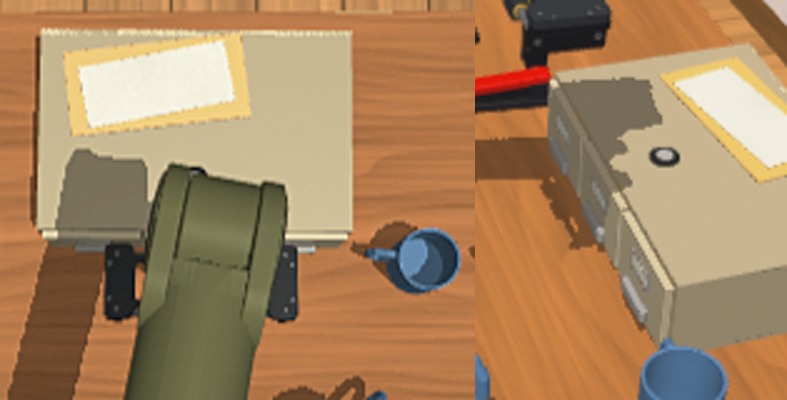

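The button at side-crop (664,156) now sits low in its rosette, and all three panels are flush. The mug and stapler are at their old pixels. I'm handing in.

```bash
python3 -c "
from cell import env; print(env.sign_off())"
```

```text
the job is handed in; nothing more can be done
None
```

I pushed the left, middle and right drawers home in that order with the shut fingertips, then pressed the lock button down. I handed the job in at about 19.6 s with the arm clear of everything.

- **Drawers:** The last stretch of each push was at about 16–25 mm/s. Each drawer then stopped, with the push rising to 12–15 N. The tool stopped at x = 0.606, 0.605 and 0.603 m, against about 0.607 m expected. I put the 1–4 mm shortfall down to the tool tilting under load. Both camera views showed all three fronts flush before I pressed the lock.
- **Lock:** The button stopped at a height of 0.106 m, the given fully-in height, under 23 N. The last picture shows it low in its rosette and the drawers still shut.
- **Mug and stapler:** The mug is at its first pixel position. The stapler's red patch came out 3 px narrower in the last picture, probably because the arm's shadow fell on it; its other edges are unchanged.
- **Tool tilt:** It built up to about 3° during the job, which I allowed for when lining up on the button.

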